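# Firm-lever check on a bench-bled brake master cylinder

### The job

Two brake lever sets are clamped on a handlebar tube on the bench; the one with the blue reservoir cap has been bled with its outlet plugged. With the outside of the fingers, press its lever in from the outer side until it goes firm and let it come all the way back out, then press it in again until it is firm and finish while still holding it firmly pressed, to prove that it stops short of the tube. Do not force it or pinch it, keep the fingers off the tube and the inner side of the lever, leave the red-capped set alone (its cylinder is still dry), and do not disturb the loose things lying about.

Things in the scene. Friction and masses are not known exactly. Their poses are not given: they have to be found in the camera images.
- blue_lever (a joint): Lever of the blue-capped set, upright hinge, rad: 0 = all the way out (spring-returned), grows as it is pressed towards the tube. Free stroke to 0.24, with 3.5 N at blue_press rising to 6.5 N; there it goes firm (a hard stop). A firm press is 10 to 20 N at blue_press, where the blade then still stands some 20 mm off the tube.
- blue_press (a point): Where to press: outer face of the blue-capped set's lever blade, at mid-height, 0.14 m above the bench, 30 mm short of the blade's ball end. Moves and turns with the lever. Axes with the lever out: x level, towards the tube (the way to press); y along the tube to the ball end; z up. Hinge axis at x +14.5, y -100 mm of it. Pressing moves it about 24 mm. Free in front, above, and 0.12 m below.
- blue_blade: The aluminium blade of the blue-capped set's lever, a bar 12 mm thick and high, 130 mm long with a 17 mm ball end and a flat inner (tube-side) face; origin on the hinge axis at mid-height, axes as blue_press.
- blue_set: Black brake master cylinder with a blue reservoir cap (42 x 60 mm, top 45 mm above the tube's axis) and a brass plug in its outlet, clamped on the tube. Fixed. Origin on the tube's axis at the clamp; x level, from the lever side to the far side, y along the tube to the lever's ball end, z up. Reservoir at x -57 to -15, y -64 to -4 mm; hinge at x -56, y +14 mm.
- red_set: The same with a red reservoir cap and an open outlet, clamped on the same tube 250 mm away on one side or the other; to be left alone. Origin and axes as blue_set.
- red_lever (a joint): Lever of the red-capped set, rad, 0 = all the way out; must stay out.
- bar_tube: Dark steel handlebar tube, 22 mm in diameter, 570 mm long, axis level, 0.14 m above the bench. Origin on the bench below its middle; x = from the lever side to the far side, y = along the tube, z up.
- bar_stand: Grey bench stand that carries the tube: base plate 80 x 540 x 12 mm and two uprights with collars (56 x 24 mm, top 14 mm above the tube's axis) at y = +-240 mm. Fixed. Origin and axes as bar_tube.
- hex_keys: Folding hex-key set, 30 x 105 x 19 mm, lying loose on the bench in front of the stand; origin centre of underside.
- blue_pliers: Blue-handled combination pliers, 60 x 169 x 14 mm, lying loose behind the stand; origin centre of underside.
- blue_can: Blue spray can with a white cap, 65 mm in diameter, 200 mm tall, standing loose behind the stand; origin centre of underside.
- blue_driver: Blue-handled screwdriver, 24 x 190 x 25 mm, lying loose on the near right; origin centre of underside.

How it is judged (in metres and radians):
On the way, in this order (a step that is already met when the one before it is completed fails the run):
1. the blue-capped set's lever has been pressed in until firm (at least 8 N on the blade, at its stop) (value of joint blue_lever above 0.235 rad and contact force between the fingers and blue_blade above 8 N), for 0.2 s.
2. it has been let all the way out again, the fingers off it (value of joint blue_lever below 0.02 rad and contact force between the fingers and blue_blade below 0.3 N), for 0.2 s.
At the end, for the whole second after the job is handed in: The blue-capped set's lever is held still at its firm stop (joint above 0.235 rad) by the fingers with more than 8 N on its blade, after one earlier full press and a full release; the red-capped set's lever is all the way out (all of step 1 and velocity of joint blue_lever below 0.1 rad/s and value of joint red_lever below 0.03 rad); the arm keeps its last pose, push and grip.
It fails at once if the lever is forced: more than 50 N on its blade (contact force between the fingers and blue_blade above 50 N).
It fails at once if the fingers press on the inner side of the lever (hooked or pinched) (contact force between the fingers and blue_blade_c0 above 1.5 N).
It fails at once if the fingers press on the handlebar tube (contact force between the fingers and bar_tube above 1.5 N).
It fails at once if the red-capped set is touched or its lever pressed (contact force between any of the arm, the fingers and red_set above 2 N or value of joint red_lever above 0.05 rad).
It fails at once if a loose bystander is moved more than 20 mm (distance of any of hex_keys, blue_pliers, blue_can, blue_driver from where it was at the start of the episode above 0.02 m).
It also fails if it takes over 35 s, if anything falls off the work surface, if the arm or the gripper's body presses on something with over 40 N, if the wrist force passes 120 N, or if a joint passes its speed limit or range.

### The arm

A 6-joint arm with a two-finger parallel gripper is mounted at the origin on a cart in front of the work surface, level with it; the furniture and walls round the work are solid. World frame = base frame: x ahead of the robot, y to its left, z up, the work surface at z = 0. Lengths are in mm, angles in rad, forces in N, time in s.
With the tool pointing down it reaches from about 325 to 875 mm from the base axis. Payload 4.4 kg.
Tool frame: the origin (TCP) lies on the centre line of the jaws, within the pads' length; the fingertips stand ahead of it and the grasp point (between the pads) lies 6 mm ahead of it (ctrl.tcp_to_tips is the z of the fingertips in the tool frame, in mm); z points along the fingers, y is the line along which they close (so a half turn about z gives the same grasp; the last joint's range is limited). The gripper opens to 85 mm and grips with 20 to 120 N. Pads are 22 mm wide; open, the fingers measure 114 mm over their backs; the gripper's body (76 mm by 85 mm) begins 54 mm behind the grasp point. The pads swing forward as they close: fully open they stand 13 mm farther back than shut.
Start: joints at [-1.438, 0.207, 1.542, -0, 1.393, -0.15], TCP at [160.439, -552.166, 256.282] pointing down, gripper open.
Joint ranges: [-2.73, 2.73], [-0.86, 2.22], [0.23, 2.46], [-1.11, 4.25], [0.08, 2.63], [-2.82, 2.82]. Speed limits (rad/s): [2.79, 2.79, 3.14, 3.14, 3.14, 3.14].

### API

Orientations are given as a 3x3 rotation matrix whose columns are the frame's x, y, z axes.
In Python, from plant import ctrl, sensors, optics gives the robot as it stands. Calls block until the motion is done:
- ctrl.move_ptp(position, orientation): joint-space move of the TCP to a pose.
- ctrl.move_l(position, rot=None, vel=150, threshold=None): straight line of the TCP; rot=None keeps the orientation; vel is the mean speed in mm/s. With threshold (N) it stops when the force on the tool has changed by that much, and returns True; else False.
- ctrl.set_joints(angles): joint-space move.
- ctrl.gripper_to(opening, force=None): finger opening in mm; force is the grip in N (None keeps the last); returns when the fingers have stopped.
- ctrl.hold(seconds).
- ctrl.solve_ik(position, orientation): joint angles nearest the present ones, or None.
- sensors.read_state(): the state.
- optics.grab_frame(name): name is "scene" or "top" or "wrist"; returns (picture, depth): 480x640x3 uint8, red, green, blue; 480x640 float32, mm along the optical axis (not along the pixel's ray), 0 where there is no reading.
- optics.camera_params(name): a dict with "mtx" (3x3 intrinsics, pixels), "R" (3x3) and "t" (3): a world point X has camera coordinates R X + t; the wrist camera has in their place "T_tool_cam" (4x4, takes a point from camera to tool coordinates, whose origin is the TCP and whose axes are the flange's). Camera axes: x right, y down, z forward; pixel columns grow to the right and rows downward; lengths in mm; the calibration is good to about 2 mm. A picture is of the moment at which its call begins: read the wrist's pose just before it. camera_params takes no time and is no camera call.
A pose or a line that the arm cannot do raises ctrl.MotionError and nothing moves.
- ctrl.finish_job(): hands the job in; it is judged then, once.
The state is a dict: "t": time; "q": joint angles; "qvel": joint speeds; "tau": joint torques, N m; "eef_pos": TCP position; "eef_rot": TCP orientation; "force": force on the tool from outside, world axes, zero at the start; "wrist_torque": the same for the moment, N m; "grip_width": finger opening in mm; "grasp_force": force on a finger pad.
Only numpy, scipy, OpenCV 4.12 (cv2) and the standard library are available. Lean on these libraries where they do the work, as an engineer would, in place of code of your own. Each camera call takes 0.05 s, during which the arm holds its last target. There are 200 camera calls.

## Working session

There is one attempt and no reset: what is moved stays moved. The work goes in short steps, each a Python script; the robot and the scene stay as the last script left them, time stands still between calls to the robot, and variables do not carry over. Pictures are saved under pics/ and viewed, at most 10 in all, crops included, and the job is handed in when it is done.

```bash
mkdir -p pics; ls; python3 - <<'E'
from plant import ctrl, sensors, optics
import cv2, numpy as np, pickle
d={}
for n in("scene","top"):
    p,z=optics.grab_frame(n); d[n]=(p,z,optics.camera_params(n)); cv2.imwrite(f"pics/{n}0.png",p[:,:,::-1])
    print(n,d[n][2])
pickle.dump(d,open("f0.pkl","wb"))
s=sensors.read_state();print(s['t'],s['force'],ctrl.tcp_to_tips,s['grip_width'])
E
```

```text
pics
scene {'mtx': array([[571.89789248,   0.        , 309.5550694 ],
       [  0.        , 571.89789248, 242.34126308],
       [  0.        ,   0.        ,   1.        ]]), 'R': array([[ 0.68530286, -0.72791734,  0.02227838],
       [-0.28909221, -0.29999094, -0.90908258],
       [ 0.66842028,  0.61655639, -0.41601988]]), 't': array([-402.21626757,  189.80607241, 1107.5690029 ])}
top {'mtx': array([[457.164789  ,   0.        , 319.2610856 ],
       [  0.        , 457.164789  , 238.36842199],
       [  0.        ,   0.        ,   1.        ]]), 'R': array([[ 0.01044654, -0.99980818, -0.0165673 ],
       [-0.99757174, -0.00927939, -0.06902553],
       [ 0.06885855,  0.01724815, -0.99747732]]), 't': array([-78.47059183, 492.92986855, 978.96402777])}
0.1 [-0.50187781  0.52335237 -0.29180286] 25.0 85.27811366533025
```

View pics/scene0.png

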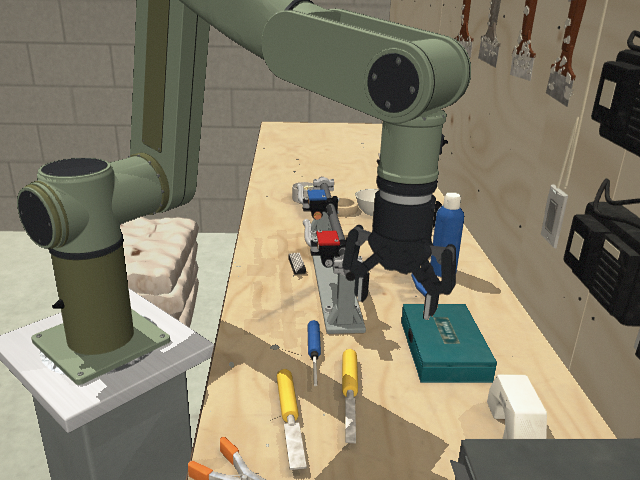

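View pics/top0.png

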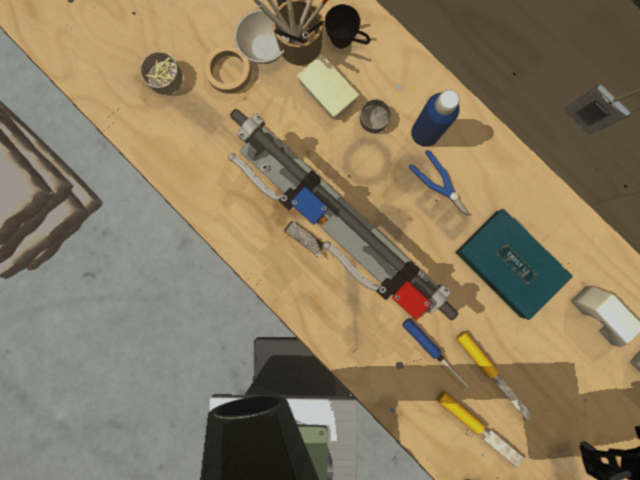

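The top view shows the blue cap at about (309,206) and the red cap at (411,300). Both levers are on the robot side of the tube, and the blue lever's ball end is at (233,156), pointing away from red. The hex keys are at (303,238).

```bash
cat > loc.py <<'E'
import numpy as np, cv2
def ray(uv,c,z):
    d=c['R'].T@np.linalg.inv(c['mtx'])@np.array([*uv,1.]); o=-c['R'].T@c['t']
    return o+d*(z-o[2])/d[2]
def proj(X,c):
    p=c['mtx']@(c['R']@X+c['t']); return p[:2]/p[2]
E
python3 - <<'E'
import pickle; from loc import *
from plant import ctrl,sensors
d=pickle.load(open("f0.pkl","rb")); C={}
for n,roi in(("top",(150,340,270,450)),("scene",(180,260,295,345))):
    p,z,c=d[n]; h=cv2.cvtColor(p,cv2.COLOR_RGB2HSV)
    for k,m in(("blue",cv2.inRange(h,(100,120,60),(125,255,255))),("red",cv2.inRange(h,(0,180,120),(6,255,255))|cv2.inRange(h,(174,180,120),(180,255,255)))):
        M=np.zeros_like(m); r=roi; M[r[0]:r[1],r[2]:r[3]]=m[r[0]:r[1],r[2]:r[3]]
        nn,l,st,ce=cv2.connectedComponentsWithStats(M); i=1+np.argmax(st[1:,4])
        v,u=np.where(l==i); zz=z[v,u]; zz=zz[zz>0]; print(n,k,st[i],ce[i],np.median(zz))
        C[n,k]=ce[i]; 
        if n=="top":
            q,s,a=cv2.minAreaRect(np.c_[u,v].astype(np.float32)); print("  rect",q,s,a); C[n,k]=np.array(q)
B,Rd=[ray(C["top",k],d["top"][2],185) for k in("blue","red")]
print(B,Rd,np.linalg.norm(B-Rd))
y=(B-Rd)/np.linalg.norm(B-Rd); x=np.cross(y,[0,0,1]); 
t=[ray(p,d["top"][2],140) for p in((238,117),(450,312))]; ty=(t[0]-t[1]);print("tube ends",t,np.linalg.norm(ty),"yaw",np.arctan2(ty[1],ty[0]),np.arctan2(y[1],y[0]))
O=B+36*x+34*y; O[2]=140
hinge=O-56*x+14*y; P=hinge-14.5*x+100*y
print("off-axis of origin from tube",(O-t[1])@np.cross(ty/np.linalg.norm(ty),[0,0,1]))
print("O",O,"x",x,"y",y,"P",P,np.hypot(*P[:2]))
for n in("top","scene"):
    p=d[n][0].copy(); c=d[n][2]
    for X,col in((O,(0,255,0)),(hinge,(255,0,255)),(P,(255,255,0)),(P+30*y,(0,255,255)),(O+250*0*y-250*y,(0,255,0))):
        cv2.circle(p,tuple(int(round(a*8)) for a in proj(X,c)),8,col,-1,cv2.LINE_AA,3)
    r=(slice(100,340),slice(200,480)) if n=="top" else (slice(160,300),slice(270,400))
    im=cv2.resize(p[r],None,fx=2.8 if n=="top" else 3,fy=2.8 if n=="top" else 3,interpolation=cv2.INTER_CUBIC)[:600,:800]; cv2.imwrite(f"pics/{n}1.png",im[:,:,::-1])
pickle.dump((O,x,y,P),open("geo.pkl","wb"))
for s in(1,-1):
  for Y,nm in((y,"y"),(x,"x")):
    R=np.c_[np.cross(s*Y,[0,0,-1]),s*Y,[0,0,-1]]
    print(s,nm,[ctrl.solve_ik(P-o*x+[0,0,h],R) for o,h in((60,150),(60,5),(-20,5))])
E
```

```text
top blue [293 187  32  36 632] [308.98892405 204.69303797] 829.75305
  rect (308.98345947265625, 204.68508911132812) (31.96164894104004, 21.852848052978516) 41.987213134765625
top red [393 282  35  37 686] [411.13411079 299.95043732] 814.98267
  rect (411.3495178222656, 300.03485107421875) (33.19735336303711, 22.53136444091797) 43.2642936706543
scene blue [308 190  19  11 170] [316.25882353 194.87058824] 1348.4575
scene red [317 231  23  14 270] [327.45555556 237.65555556] 1122.6737
[543.22595378 -57.19315193 185.        ] [ 373.24898076 -242.04417386  185.        ] 251.12162723527624
tube ends [array([720.61223381,  85.0236021 , 140.        ]), array([ 348.95072766, -322.51323204,  140.        ])] 551.5601021916874 yaw 0.8314070019236659 0.8272926757928615
off-axis of origin from tube 0.9032588769440792
O [592.73922752 -56.53305857 140.        ] x [ 0.73610156 -0.6768711   0.        ] y [0.6768711  0.73610156 0.        ] P [618.00737327  75.10193225 140.        ] 622.5539443659025
1 y [array([ 5.11908881e-02,  2.04517219e-01,  1.47389623e+00, -4.44089210e-16,
        1.46317920e+00,
[... 634 characters left out ...]
08881e-02,  2.04517219e-01,  1.47389623e+00, -4.44089210e-16,
        1.46317920e+00,  2.36549087e+00]), array([ 5.11908881e-02,  3.40206067e-01,  1.61741747e+00, -4.44089210e-16,
        1.18396911e+00,  2.36549087e+00]), array([-3.90192299e-02,  4.36585559e-01,  1.48264327e+00, -4.44089210e-16,
        1.22236382e+00,  2.27528075e+00])]
-1 x [array([ 5.11908881e-02,  2.04517219e-01,  1.47389623e+00, -4.44089210e-16,
        1.46317920e+00, -2.34689811e+00]), array([ 5.11908881e-02,  3.40206067e-01,  1.61741747e+00, -4.44089210e-16,
        1.18396911e+00, -2.34689811e+00]), array([-3.90192299e-02,  4.36585559e-01,  1.48264327e+00, -4.44089210e-16,
        1.22236382e+00, -2.43710823e+00])]
```

View pics/top1.png

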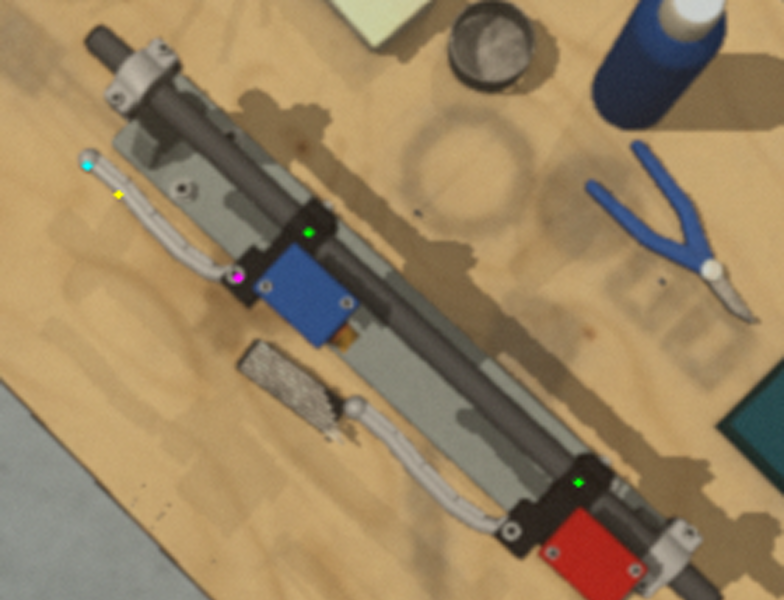

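The overlay fits: the yellow dot (118,194) lies on the outer edge of the blade and the magenta dot (237,277) is on the hinge. I'll move to the spot in front of the lever with the jaws shut.

```bash
python3 - <<'E'
import pickle; from loc import *
from plant import ctrl,sensors,optics
O,x,y,P=pickle.load(open("geo.pkl","rb"))
R=np.c_[np.cross(y,[0,0,-1]),y,[0,0,-1]]
s=sensors.read_state(); ctrl.move_l(s['eef_pos']+np.array([0,0,80]),vel=200)
ctrl.move_ptp(P-60*x+[0,0,150],R)
ctrl.gripper_to(0,60)
ctrl.move_l(P-45*x+[0,0,5],vel=120)
ctrl.hold(.2)
s=sensors.read_state(); print(s['t'],s['eef_pos'],s['force'],s['grip_width'])
ims=[]
for n,r in(("top",(slice(80,280),slice(180,400))),("scene",(slice(130,330),slice(220,440))),("wrist",(slice(0,480),slice(0,640)))):
    p,z=optics.grab_frame(n); ims.append(cv2.resize(p[r],(400,300) if n=="wrist" else (400,300),interpolation=cv2.INTER_CUBIC))
ims.append(ims[0]*0)
cv2.imwrite("pics/a.png",np.vstack([np.hstack(ims[:2]),np.hstack(ims[2:])])[:,:,::-1])
E
```

```text
5.75 [585.36815962 105.63235554 145.84980298] [-0.23328796 -0.14811815 -0.72872668] -0.02387251310390923
```

View pics/a.png

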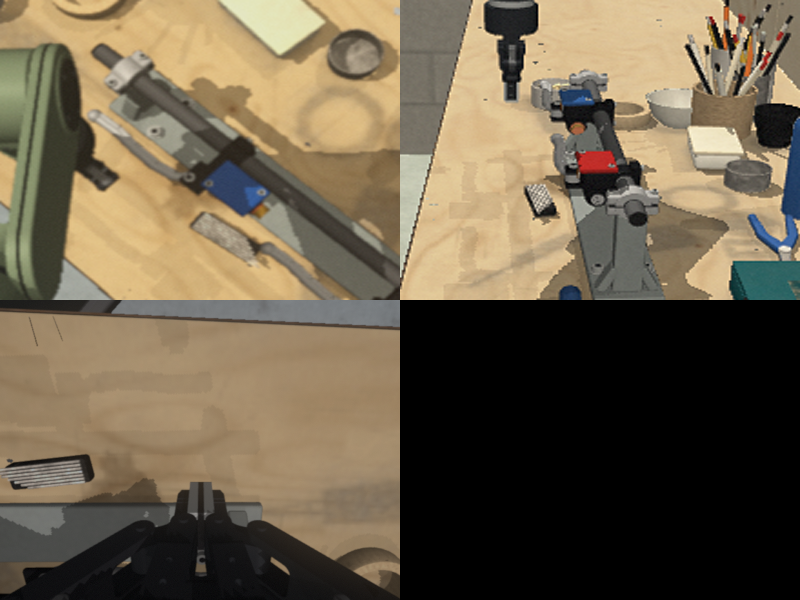

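The closed fingers stand clear in front of the blue blade in both outside views: top panel about (105,180), scene panel about (512,90). Next is the first press, at low speed with a force threshold.

```bash
cat > press.py <<'E'
import pickle; from loc import *
from plant import ctrl,sensors,optics
O,x,y,P=pickle.load(open("geo.pkl","rb"))
def st(m,f0=0):
    s=sensors.read_state(); d=s['eef_pos']-P
    print(m,"t%.2f"%s['t'],"x%.1f y%.1f z%.1f"%(d@x,d@y,d[2]),"Fpush %.1f"%(-(s['force']-f0)@x),np.round(s['force'],1)); return s
E
python3 - <<'E'
from press import *
f0=st("pre")['force']
print(ctrl.move_l(P-18*x+[0,0,5],vel=80,threshold=2)); st("near",f0)
print(ctrl.move_l(P+20*x+[0,0,5],vel=20,threshold=12)); st("stop",f0)
ctrl.hold(.3); st("held",f0)
E
```

```text
pre t5.90 x-44.9 y0.1 z5.3 Fpush 0.4 [0.6 1.3 0. ]
True
near t6.12 x-39.8 y-0.3 z4.4 Fpush -0.9 [ 0.5 -0.  -0.3]
True
stop t8.72 x11.5 y0.6 z3.9 Fpush 6.3 [-4.2  5.4  4.5]
held t9.02 x10.7 y0.7 z3.6 Fpush 5.2 [-3.6  4.5  4. ]
```

```bash
python3 - <<'E'
from press import *
f0=np.zeros(3)
for o in (13,14,15,16,17,18,19,20,21):
    ctrl.move_l(P+o*x+[0,0,5],vel=10); ctrl.hold(.15)
    F=np.mean([(ctrl.hold(.03),sensors.read_state()['force'])[1] for _ in range(4)],0)
    st(f"cmd{o} mean {-F@x:.1f}")
    if -F@x>12.5: break
E
```

```text
cmd13 mean 5.8 t9.68 x10.8 y0.5 z4.1 Fpush 5.6 [-2.4  5.7  0.3]
cmd14 mean 5.9 t10.22 x11.8 y0.5 z4.1 Fpush 6.8 [-3.5  6.4  0.7]
cmd15 mean 6.2 t10.75 x12.7 y0.4 z4.1 Fpush 5.8 [-2.8  5.6 -0.3]
cmd16 mean 7.6 t11.28 x13.2 y0.4 z4.1 Fpush 7.1 [-4.1  6.1  1.3]
cmd17 mean 9.7 t11.82 x13.3 y0.4 z4.0 Fpush 9.5 [-5.5  8.   2.3]
cmd18 mean 12.1 t12.35 x13.4 y0.4 z3.9 Fpush 12.7 [-7.7 10.5  2.2]
cmd19 mean 14.8 t12.88 x13.6 y0.4 z3.9 Fpush 15.3 [-10.   11.6   4.4]
```

The lever is firm: the tool stalls at x ≈ 13.3 mm while the force climbs from 7 to 15 N. Now I'll release it fully, check, and press again.

```bash
python3 - <<'E'
from press import *
ctrl.hold(.3); st("firm")
ctrl.move_l(P-35*x+[0,0,5],vel=50); ctrl.hold(.6); s=st("released")
a=optics.grab_frame("top")[0][80:280,180:400]
ctrl.move_l(P+9*x+[0,0,5],vel=50); st("in")
for o in (15,17,18,19):
    ctrl.move_l(P+o*x+[0,0,5],vel=10)
ctrl.hold(.5)
F=np.mean([(ctrl.hold(.05),sensors.read_state()['force'])[1] for _ in range(6)],0); st(f"end mean {-F@x:.1f}")
b=optics.grab_frame("top")[0][80:280,180:400]
cv2.imwrite("pics/b.png",cv2.resize(np.hstack([a,b]),(800,364),interpolation=cv2.INTER_CUBIC)[:,:,::-1])
E
```

```text
firm t13.18 x13.5 y0.4 z3.9 Fpush 13.7 [-8.4 11.2  3.8]
released t15.02 x-35.0 y-0.0 z5.0 Fpush -0.5 [ 0.2 -0.5 -0.3]
in t16.10 x7.9 y1.0 z5.0 Fpush 5.9 [-2.2  6.3  1.9]
end mean 15.4 t18.50 x13.8 y0.8 z4.7 Fpush 15.2 [-9.5 12.1  6.9]
```

View pics/b.png

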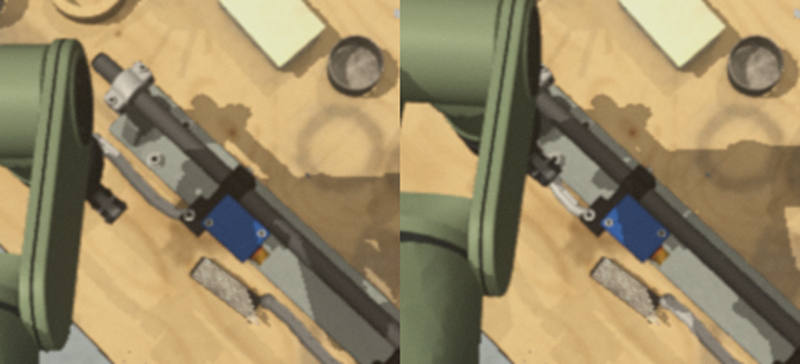

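In the left panel the lever is back out with the fingers clear (105,190). In the right panel it is pressed in (575,200), with the red set and hex keys undisturbed. The push is steady at 15 N, so I'm handing in.

```bash
python3 -c "
from plant import ctrl
print(ctrl.finish_job())"
```

```text
the job is handed in; nothing more can be done
None
```

I pressed the blue-capped lever until it went firm (about 15 N), let it all the way out, then pressed it firm again and handed the job in at about 18.5 s, still holding it at about 15 N; no verdict was returned.

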